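# Seal the leaning cookie tin that was left open

### The job

One of the two leaning white tins on the counter was left open. Press its wooden stopper fully home, so that the cap lies on the collar's rim, then turn its collar clockwise, as seen looking at the mouth, up to its stop, so that the collar's pointer is in line with the dark raised locked mark on the tin. Leave the other tin shut and locked as it is, do not shift the things around, and let go at the end.

Things in the scene. Friction and masses are not known exactly. Their poses are not given: they have to be found in the camera images.
- open_tin: beech cradle, 176x116 mm, fixed to the counter, origin under its middle. In it a white tin, 104 mm in diameter, 125 mm long, leaning 35 degrees from vertical with its mouth towards the cradle's -x. A captive aluminium collar turns on the tin's flat top end; a wooden stopper sits in the collar's middle. This tin is the open one.
- open_tin_collar (a point): open tin's collar: point on its axis half-way up the fluted grip (60 mm in diameter, 16 mm each way along the axis). z: out of the mouth along the tin's axis; x: towards the pointer; turns with the collar. Locking turns it clockwise seen from outside (negative about z); it starts 1.9 to 2.6 rad short. About 0.45 N m of friction holds it anywhere; hard stop 0.02 rad past the mark.
- open_tin_pointer (a point): tip of the collar's dark pointer tab (8 mm wide, 6 mm thick), 43.5 mm from the axis, 19 mm below the grip's middle. The tab is part of a flange 68 mm in diameter and 6 mm thick under the grip; a 12 mm gap lies between flange and tin end.
- open_tin_mark (a point): locked mark: dark raised bar on the tin's end, 47.5 mm from the tin's axis; the point is 4 mm over the bar's top, 19 mm below the grip's middle along the axis. Fixed to the tin: z out of the mouth along the axis, x from the axis outward through the mark. Locked: the x axes of collar and mark agree. An aluminium stop block stands beside it.
- open_tin_stopper (a point): centre of the top of the round wooden stopper cap (44 mm in diameter, 8 mm thick) on the tin's axis, z out of the mouth. It starts 7 to 11 mm above home, slides only along the axis with about 6 N of friction, stays where left, and meets a hard stop when home: then the cap lies on the collar's rim, this point 24.6 mm above the grip's middle.
- shut_tin_collar (a point): the same point on the collar of the other tin, of the same build, already shut and locked; leave it
- shut_tin_mark (a point): locked mark of the other tin, as above
- shut_tin_stopper (a point): top of the stopper of the other tin, already home
- display: customer card display on a wedge, 121x150x153 mm; stands by, origin at its underside; leave it
- dish: round coin dish, 93 mm wide, 15 mm high; stands by, origin at its underside; leave it
- red_pen: thick marker pen lying along y, 125 mm; stands by, origin at its underside; leave it
- pad: flat ink pad, 55x85x12 mm; stands by, origin at its underside; leave it
- stamp: wooden hand stamp, 71 mm high; stands by, origin at its underside; leave it
- jar: lidded preserve jar, 60 mm wide, 80 mm high; stands by, origin at its underside; leave it
- cookies: stack of cookies in a bag, 75 mm wide, 84 mm high; stands by, origin at its underside; leave it
Not all that is in view belongs to the job. What is shaped like the part that bears shut_tin_collar but orange is not meant.

How it is judged:
On the way, in this order (a step that is already met when the one before it is completed fails the run):
1. the open tin's stopper is pressed home while the collar is still well short of the mark (z of open_tin_stopper in the frame of open_tin_collar below 0.0265 m and not (angle between the x axis of open_tin_collar and the x axis of open_tin_mark, either way round below 0.3 rad and x of open_tin_mark in the frame of open_tin_collar above 0 m)), for 0.1 s.
2. its collar is turned to the locked mark (angle between the x axis of open_tin_collar and the x axis of open_tin_mark, either way round below 0.1 rad and x of open_tin_mark in the frame of open_tin_collar above 0 m), for 0.2 s.
At the end, for the whole second after the job is handed in: The stopper of the tin that was open is home (within 1.9 mm) and its collar's pointer is within 0.10 rad of the locked mark; the other tin's stopper is still home and its collar still within 0.10 rad of its mark (all of step 2 and z of open_tin_stopper in the frame of open_tin_collar below 0.0265 m and z of shut_tin_stopper in the frame of shut_tin_collar below 0.0265 m and angle between the x axis of shut_tin_collar and the x axis of shut_tin_mark, either way round below 0.1 rad and x of shut_tin_mark in the frame of shut_tin_collar above 0 m); the robot touches nothing.
It fails at once if one of the things around is shifted by more than 40 mm (distance of any of display, dish, red_pen, pad, stamp, jar, cookies from where it was at the start of the episode above 0.04 m).
It fails at once if the other tin's collar is turned away from its mark (angle between the x axis of shut_tin_collar and the x axis of shut_tin_mark, either way round above 0.1 rad).
It also fails if it takes over 58 s, if anything falls off the work surface, if the arm or the gripper's body presses on something with over 40 N, if the wrist force passes 120 N, or if a joint passes its speed limit or range.

### The arm

A 6-joint arm with a two-finger parallel gripper is mounted at the origin on a cart in front of the work surface, level with it; the furniture and walls round the work are solid. World frame = base frame: x ahead of the robot, y to its left, z up, the work surface at z = 0. Lengths are in m, angles in rad, forces in N, time in s.
With the tool pointing down it reaches from about 0.3 to 0.775 m from the base axis. Payload 14.6 kg.
Tool frame: the origin (TCP) lies at the very end of the fingers, on their centre line; the grasp point (between the pads) lies 19 mm behind it (ctrl.grasp_offset is the distance from the TCP to the grasp point, in m); x points along the fingers, y is the direction in which the jaws open and shut, and the axes are right-handed (so a half turn about x gives the same grasp; the last joint's range is limited). The gripper opens to 94 mm and grips with 3 to 60 N. Pads are 16 mm wide; open, the fingers measure 119 mm over their backs; the gripper's body (75 mm by 177 mm) begins 78 mm behind the grasp point.
Start: joints at [-1.187, 0.3, 1.521, -0, 1.321, -0.067], TCP at [0.24, -0.495, 0.205] pointing down, gripper open.
Joint ranges: [-3.03, 3.03], [-0.79, 2.21], [0.23, 2.52], [-1.04, 4.18], [0, 3.07], [-2.55, 2.55]. Speed limits (rad/s): [2.22, 2.22, 2.57, 3.14, 3.14, 3.14].

### API

Orientations are given as [roll, pitch, yaw] about the fixed x, y, z axes, in that order (R = Rz(yaw) Ry(pitch) Rx(roll)).
In Python, from station import ctrl gives the robot as it stands. The module is installed in compiled form; this text tells all that it offers.
- The arm moves only by the tool send_rows, never from a script. Its argument "rows" is a list that holds one entry, the list of rows, each a list of 4 numbers: the shift along the world's x, y, z in mm, then the turn about the world's z in rad. A call has 1 to 12 rows; each row shifts and turns the commanded pose from where the row before left it; what a row does not reach is not made up. A row lasts 1/10 s, in which the tool goes at most 50 mm and 8.59 degrees, less where a joint would pass 70% of its speed; a pose out of reach is approached as far as the arm can. A call is refused whole if a number of a shift passes 50 or a number of a turn 0.15, either way. A call with a gripper value outside its range is refused whole. "grip" is the gripper's target within -1 to 1 (shut at 1, half-way at 0, fully open at -1), set as the call begins (left out, the last holds). The fingers move at their own pace and stop on an object; "newtons" is the grip in N (left out, the last holds). Time passes only in rows, so rows that do not move let the fingers close. It gives the time, the measured TCP pose, the force and the opening at its end, in the units of the state.
- ctrl.get_obs(): the state, without advancing time (a new reading comes with each control period).
- ctrl.camera(name): name is "scene" or "side" or "wrist"; returns (picture, depth): 480x640x3 uint8, red, green, blue; 480x640 float32, m along the optical axis (not along the pixel's ray), 0 where there is no reading.
- ctrl.camera_params(name): a dict with "vertical_fov" (degrees; the focal length in pixels is half the picture's height over the tangent of half this angle, whatever the lens; pixels are square), "cx", "cy" (the principal point, pixels), "cam_to_world" (4x4, takes a point from camera to world coordinates); the wrist camera has in their place "mount" (4x4, takes a point from camera to tool coordinates, whose origin is the TCP and whose axes are the tool frame's). Camera axes: x right, y up, looking along -z (the intrinsics and any distortion apply to the point x, -y, -z); pixel columns grow to the right and rows downward; lengths in m; the calibration is good to about 2 mm. A picture is of the moment at which its call begins: read the wrist's pose just before it. camera_params takes no time and is no camera call.
- ctrl.hand_in(): hands the job in, once; it reports no verdict.
The state is a dict: "time_s": time; "qpos": joint angles; "joint_vel": joint speeds; "tau": joint torques, N m; "ee_pos": TCP position; "eef_rot": TCP orientation; "force": force on the tool from outside, world axes, zero at the start; "moment": the same for the moment, N m; "grip_width": finger opening in m.
Only numpy, scipy, OpenCV 4.12 (cv2) and the standard library are available. Lean on these libraries where they do the work, as an engineer would, in place of code of your own. Each camera call takes 0.05 s, during which the arm holds its last target.

## Working session

There is one attempt and no reset: what is moved stays moved. The work goes in short steps, Python scripts to look and compute and a tool call to move; the robot and the scene stay as the last step left them, time stands still between calls to the robot, and variables do not carry over. Pictures are saved under pics/ and viewed, and the job is handed in when it is done.

Besides the shell and the picture viewer there is one more tool, called after "Call:" in YAML: its name, and indented under it one key for each argument. send_rows: Moves the arm, as the interface text tells. Its arguments: {"type":"object","properties":{"rows":{"type":"array"},"grip":{"type":"number"},"newtons":{"type":"number"}},"required":["rows"]}

```bash
mkdir -p pics; ls; python3 - <<'E'
from station import ctrl
import cv2
print(ctrl.get_obs())
for n in ["scene","side","wrist"]:
    p,d=ctrl.camera(n); print(n,ctrl.camera_params(n))
    cv2.imwrite(f"pics/{n}0.png",p[:,:,::-1])
    import numpy as np; np.save(f"pics/{n}0d.npy",d)
E
```

```text
pics
{'time_s': 0.0, 'qpos': array([-1.18659526e+00,  3.00480063e-01,  1.52160500e+00, -3.15630141e-06,
        1.32071967e+00, -6.65944797e-02]), 'joint_vel': array([-0.0002976 , -0.001449  ,  0.00013295,  0.00018145,  0.00151221,
        0.00083881]), 'tau': array([ 1.38875846e-03, -5.31807160e+01, -3.52741778e+01,  7.08541065e-02,
        2.43660092e-02, -9.13317012e-05]), 'ee_pos': array([ 0.23951959, -0.49479675,  0.2048713 ]), 'eef_rot': array([-1.63486857,  1.56958424,  1.95752041]), 'force': array([ 0.3770058 , -0.26194514,  0.1338158 ]), 'moment': array([-0.01893261, -0.00760338,  0.02439572]), 'grip_width': 0.093779702724612}
scene {'vertical_fov': 42.39648870233856, 'cx': 324.87340101768837, 'cy': 246.84485010948225, 'cam_to_world': array([[ 0.8093196 , -0.26597053,  0.52369979,  1.5713833 ],
       [ 0.58735474,  0.37257503, -0.71847217, -1.62099678],
       [-0.00402504,  0.88907116,  0.45775132,  1.06541613],
       [ 0.        ,  0.        ,  0.        ,  1.        ]])}
side {'vertical_fov': 46.10733779374155, 'cx': 319.09773120499756, 'cy': 237.13234009560082, 'cam_to_world': array([[-0.9384742 ,  0.18324351, -0.29272512,  0.06932277],
       [-0.34463441, -0.44241346,  0.82794773,  1.06500109],
       [ 0.02221052,  0.87789073,  0.47834564,  0.85828866],
       [ 0.        ,  0.        ,  0.        ,  1.        ]])}
wrist {'vertical_fov': 58.97736873607358, 'cx': 319.7945806245482, 'cy': 243.05897355300462, 'mount': array([[-5.50547546e-04,  2.63050886e-01, -9.64781803e-01,
        -1.80383714e-01],
       [ 9.99999254e-01, -9.07386521e-04, -8.18046071e-04,
         1.99869288e-04],
       [-1.09061775e-03, -9.64781534e-01, -2.63050190e-01,
        -7.66293438e-02],
       [ 0.00000000e+00,  0.00000000e+00,  0.00000000e+00,
         1.00000000e+00]])}
```

View pics/scene0.png

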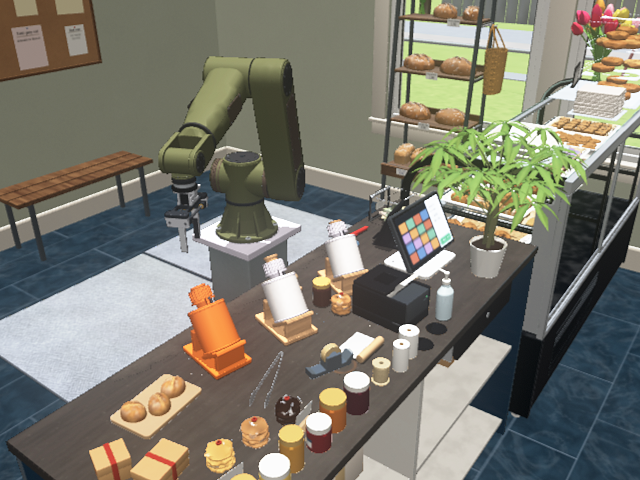

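View pics/side0.png

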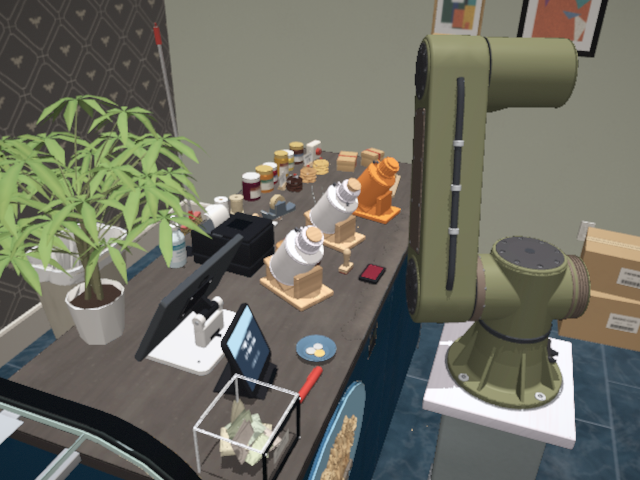

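View pics/wrist0.png

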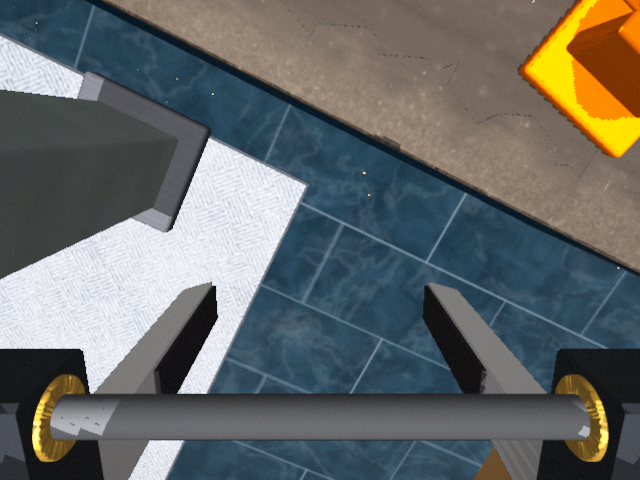

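The scene view shows three leaning tins. White ones are at (285,297) and (345,255), and the orange decoy is at (215,330). I'll enlarge both white tins to see which one is open.

```bash
python3 - <<'E'
import cv2,numpy as np
a=cv2.imread("pics/scene0.png");b=cv2.imread("pics/side0.png")
A=cv2.resize(a[215:345,250:380],(400,400),interpolation=cv2.INTER_CUBIC)
B=cv2.resize(b[170:310,250:390],(400,400),interpolation=cv2.INTER_CUBIC)
cv2.imwrite("pics/crop1.png",np.hstack([A,B]))
E
```

```text
(no output)
```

View pics/crop1.png

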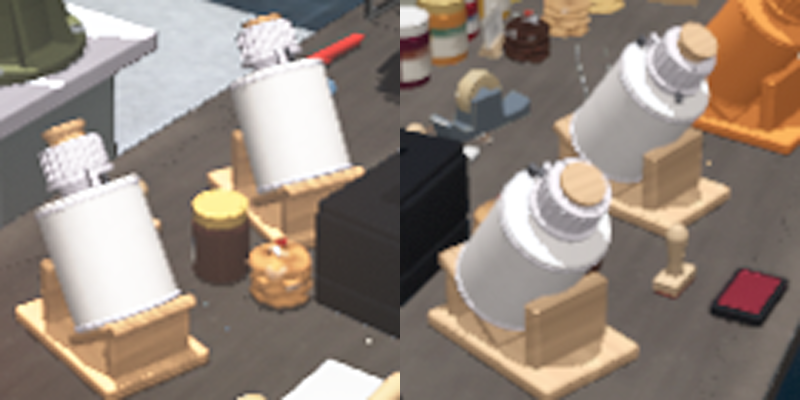

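The tin at scene (285,297), at side (335,205), has its stopper standing proud, so it is the likely open one. The other tin's cap lies on its rim. Next I'll get rough positions and bring the wrist camera over it.

```bash
cat > h.py <<'E'
import numpy as np,cv2
from station import ctrl
from scipy.spatial.transform import Rotation as Rn
def tool():
    o=ctrl.get_obs(); T=np.eye(4); T[:3,:3]=Rn.from_euler('xyz',o['eef_rot']).as_matrix(); T[:3,3]=o['ee_pos']; return o,T
def cam(n,T=None):
    p=ctrl.camera_params(n); f=240/np.tan(np.radians(p['vertical_fov'])/2)
    return f,p['cx'],p['cy'],(p['cam_to_world'] if n!='wrist' else T@p['mount'])
def pt(c,u,v,d):
    f,cx,cy,M=c
    q=np.stack([(u-cx)/f*d,-(v-cy)/f*d,-d,np.ones_like(d)],-1); return (q@M.T)[...,:3]
def proj(c,P):
    f,cx,cy,M=c; q=np.linalg.inv(M)@np.r_[P,1]; return cx-f*q[0]/q[2], cy+f*q[1]/q[2]
def ray(c,u,v):
    f,cx,cy,M=c; r=M[:3,:3]@np.array([(u-cx)/f,-(v-cy)/f,-1]); return M[:3,3],r/np.linalg.norm(r)
E
python3 - <<'E'
from h import *
import cv2
for n in["scene","side"]:
    c=cam(n); d=np.load(f"pics/{n}0d.npy"); im=cv2.imread(f"pics/{n}0.png")
    U,V=np.meshgrid(np.arange(640.),np.arange(480.)); P=pt(c,U,V,d)
    hsv=cv2.cvtColor(im,cv2.COLOR_BGR2HSV)
    # wood-coloured things with z>0.12
    m=((hsv[...,1]>60)&(hsv[...,0]<25)&(P[...,2]>0.12)&(P[...,2]<.25)&(P[...,0]>.1)&(P[...,0]<1)&(abs(P[...,1])<.8)&(d>0)).astype(np.uint8)
    k,l,s,ce=cv2.connectedComponentsWithStats(m)
    for i in range(1,k):
        if s[i,4]>20: print(n,s[i],ce[i],P[l==i].mean(0).round(3),P[l==i].min(0).round(3),P[l==i].max(0).round(3),hsv[l==i].mean(0))
E
```

```text
scene [408 159  13  12  21] [413.95238095 163.9047619 ] [0.414 0.608 0.179] [0.381 0.594 0.141] [0.448 0.621 0.211] [18.0952381  86.47619048 86.42857143]
scene [413 213   9  13  73] [416.98630137 218.83561644] [0.682 0.142 0.17 ] [0.671 0.111 0.15 ] [0.695 0.167 0.187] [  6.87671233 117.34246575 210.45205479]
scene [329 219  12   5  21] [335.04761905 220.76190476] [ 0.504 -0.099  0.206] [ 0.491 -0.115  0.197] [ 0.515 -0.078  0.214] [ 14.76190476 102.0952381  203.28571429]
scene [423 219   9  11  68] [427.42647059 223.89705882] [0.7   0.188 0.138] [0.69  0.158 0.12 ] [0.71  0.215 0.155] [  6.77941176 113.60294118 205.08823529]
scene [398 222  10  13  89] [402.53932584 227.88764045] [0.678 0.047 0.171] [0.666 0.016 0.154] [0.691 0.08  0.187] [ 16.50561798 113.43820225 214.46067416]
scene [409 227  10  13  78] [413.74358974 233.11538462] [0.697 0.095 0.137] [0.685 0.069 0.121] [0.707 0.124 0.154] [ 16.46153846 110.51282051 216.96153846]
scene [264 254  14   8  70] [270.48571429 257.44285714] [ 0.502 -0.424  0.209] [ 0.484 -0.441  0.197] [ 0.513 -0.402  0.221] [ 15.          99.98571429 204.5       ]
scene [ 188  283   43   49 1360] [207.49485294 309.29411765] [ 0.494 -0.678  0.16 ] [ 0.425 -0.719  0.12 ] [ 0.552 -0.62   0.214] [ 11.94852941 175.34411765 236.11911765]
side [347 157  52  36 991] [376.71342079 175.        ] [ 0.464 -0.599  0.167] [ 0.407 -0.69   0.12 ] [ 0.54  -0.384  0.22 ] [ 13.58224016 160.41473259 201.9283552 ]
side [306 227  16  15 184] [313.36956522 234.07065217] [ 0.491 -0.085  0.2  ] [ 0.473 -0.11   0.187] [ 0.51  -0.064  0.213] [ 15.80434783  78.92391304 231.33152174]
```

Call:
send_rows:
  rows:
    - [[0, 0, 40, 0], [0, 0, 40, 0], [20, 5, 40, 0], [40, 10, 30, 0], [40, 15, 5, 0], [40, 15, 0, 0], [40, 15, 0, 0], [40, 15, 0, 0], [20, 0, 0, 0], [0, 0, 0, 0], [0, 0, 0, 0]]

```text
time_s: 1.25
ee_pos: [0.4786, -0.4203, 0.3593]
eef_rot: [-1.06, 1.57, 2.533]
force: [-0.1, -0.6, -0.2]
grip_width: 0.0939
```

```bash
python3 - <<'E'
from h import *
o,T=tool(); print(o['time_s'],o['ee_pos'],o['qpos'],T.round(3),o['force'])
p,d=ctrl.camera('wrist'); cv2.imwrite("pics/w1.png",p[:,:,::-1]); np.savez("pics/w1.npz",d=d,T=T)
E
```

```text
1.25 [ 0.47863204 -0.42028949  0.35927546] [-7.78004870e-01  4.58410853e-01  9.58209090e-01 -1.72395683e-04
  1.72597087e+00  3.41651325e-01] [[-0.001  0.436 -0.9    0.479]
 [ 0.001 -0.9   -0.436 -0.42 ]
 [-1.    -0.001  0.     0.359]
 [ 0.     0.     0.     1.   ]] [-0.09059543 -0.56571089 -0.17116811]
```

View pics/w1.png

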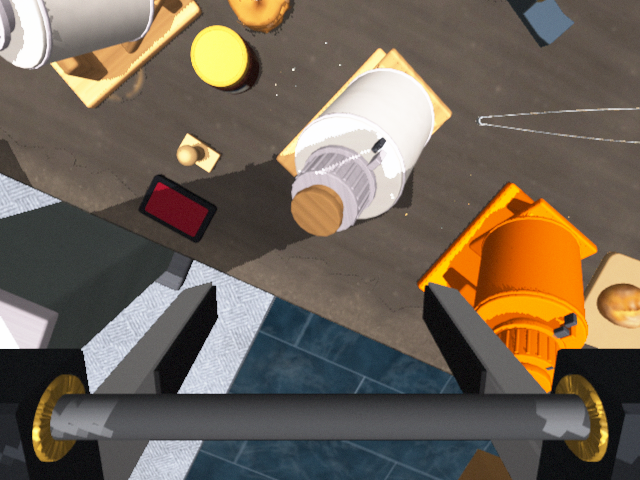

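```bash
python3 - <<'E'
import cv2
a=cv2.imread("pics/w1.png")
cv2.imwrite("pics/crop2.png",cv2.resize(a[55:245,265:455],(600,600),interpolation=cv2.INTER_CUBIC))
E
```

```text
(no output)
```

View pics/crop2.png

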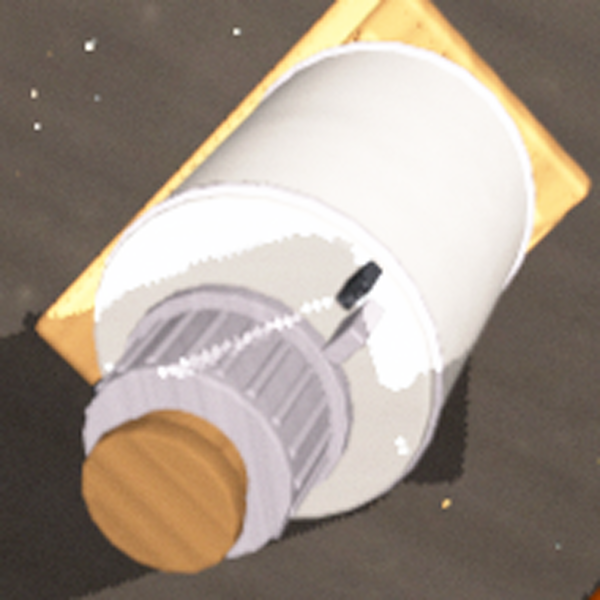

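The crop shows the stopper standing proud of the rim on this tin, at wrist (318,210). The dark mark is at about (378,145), with the stop block at (376,160). The pointer is hidden downhill, on the left. This confirms it as the open tin. The orange one at (530,290) is the decoy and the white one at (60,30) is shut. Now I'll measure the tin's frame.

```bash
cat > fit.py <<'E'
from h import *
def fit(n,png,d,T=None,box=(265,455,55,245),center=(0.49,-0.43)):
    c=cam(n,T); im=cv2.imread(png); hsv=cv2.cvtColor(im,cv2.COLOR_BGR2HSV)
    U,V=np.meshgrid(np.arange(640.),np.arange(480.)); P=pt(c,U,V,d)
    B=np.zeros((480,640),bool); B[box[2]:box[3],box[0]:box[1]]=1
    cap=(B&(hsv[...,1]>90)&(hsv[...,0]<25)&(P[...,2]>.17)).astype(np.uint8)
    k,l,s,ce=cv2.connectedComponentsWithStats(cap); i=1+np.argmax(s[1:,4]); cap=l==i
    return c,hsv,P,B,cap
def plane(Q,it=200,tol=.0015):
    best=None;r=np.random.default_rng(0)
    for _ in range(it):
        a=Q[r.choice(len(Q),3,False)]; n=np.cross(a[1]-a[0],a[2]-a[0])
        if np.linalg.norm(n)<1e-9: continue
        n/=np.linalg.norm(n); m=abs((Q-a[0])@n)<tol
        if best is None or m.sum()>best.sum(): best=m
    q=Q[best]; o=q.mean(0); n=np.linalg.svd(q-o)[2][2]; n*=np.sign(n[2]); return o,n,best
E
python3 - <<'E'
from fit import *
z=np.load("pics/w1.npz"); c,hsv,P,B,cap=fit('wrist','pics/w1.png',z['d'],z['T'])
o,n,b=plane(P[cap]); q=P[cap][b]
print('cap',cap.sum(),b.sum(),o.round(4),n.round(3),'tilt',np.degrees(np.arccos(n[2])),'az',np.degrees(np.arctan2(n[1],n[0])))
r=np.linalg.norm(q-o,axis=1); print('rmax',np.percentile(r,99))
# white end plane
W=B&(hsv[...,1]<40)&(hsv[...,2]>180)&(P[...,2]>.1)&(P[...,2]<.2)
axis=np.array([np.cos(np.radians(167))*np.sin(np.radians(35)),np.sin(np.radians(167))*np.sin(np.radians(35)),np.cos(np.radians(35))])
for nm,lo,hi in[('h',0,1)]:
    h=(P-o)@axis
    hist=np.histogram(h[W],bins=np.arange(-.2,.01,.004)); print(list(zip(hist[1].round(3),hist[0])))
m=W&(abs(h+.06)<.02)
o2,n2,b2=plane(P[m]); print('end',b2.sum(),o2,n2,'tilt',np.degrees(np.arccos(n2[2])),'az',np.degrees(np.arctan2(n2[1],n2[0])),(o2-o)@n2)
D=B&(hsv[...,2]<70)&(P[...,2]>.1)
k,l,s,ce=cv2.connectedComponentsWithStats(D.astype(np.uint8))
for i in range(1,k):
    if s[i,4]>5: print(s[i],ce[i],P[l==i].mean(0),P[l==i].min(0),P[l==i].max(0))
E
```

```text
cap 2108 1701 [ 0.4869 -0.4125  0.2099] [-0.537  0.178  0.825] tilt 34.44351199440792 az 161.61347597164445
rmax 0.02270746198056222
[(np.float64(-0.2), np.int64(0)), (np.float64(-0.196), np.int64(0)), (np.float64(-0.192), np.int64(0)), (np.float64(-0.188), np.int64(0)), (np.float64(-0.184), np.int64(0)), (np.float64(-0.18), np.int64(0)), (np.float64(-0.176), np.int64(0)), (np.float64(-0.172), np.int64(3)), (np.float64(-0.168), np.int64(70)), (np.float64(-0.164), np.int64(111)), (np.float64(-0.16), np.int64(141)), (np.float64(-0.156), np.int64(141)), (np.float64(-0.152), np.int64(170)), (np.float64(-0.148), np.int64(172)), (np.float64(-0.144), np.int64(183)), (np.float64(-0.14), np.int64(178)), (np.float64(-0.136), np.int64(193)), (np.float64(-0.132), np.int64(174)), (np.float64(-0.128), np.int64(204)), (np.float64(-0.124), np.int64(197)), (np.float64(-0.12), np.int64(202)), (np.float64(-0.116), np.int64(203)), (np.float64(-0.112), np.int64(216)), (np.float64(-0.108), np.int64(213)), (np.float64(-0.104), np.int64(219)), (np.float64(-0.1), np.int64(221)), (np.float64(-0.096), np.int64
[... 525 characters left out ...]
p.float64(-0.036), np.int64(143)), (np.float64(-0.032), np.int64(62)), (np.float64(-0.028), np.int64(23)), (np.float64(-0.024), np.int64(22)), (np.float64(-0.02), np.int64(317)), (np.float64(-0.016), np.int64(70)), (np.float64(-0.012), np.int64(0)), (np.float64(-0.008), np.int64(0)), (np.float64(-0.004), np.int64(0)), (np.float64(0.0), np.int64(0)), (np.float64(0.004), np.int64(0))]
end 3772 [ 0.53864587 -0.42476955  0.16487903] [-0.54135375  0.18106583  0.82106716] tilt 34.80823623736206 az 161.50652941273913 -0.06721673211557261
[373 140   8   9  33] [376.66666667 144.84848485] [ 0.55537796 -0.4341014   0.19034296] [ 0.55192294 -0.4372476   0.1856965 ] [ 0.55959844 -0.43234543  0.19320139]
```

```bash
cat > frame.py <<'E'
import numpy as np
az=np.radians(161.5);t=np.radians(35)
a=np.array([np.sin(t)*np.cos(az),np.sin(t)*np.sin(az),np.cos(t)])
up=np.array([-np.cos(az)*np.cos(t),-np.sin(az)*np.cos(t),np.sin(t)])  # uphill radial
h=np.cross(a,up)  # horizontal; angle measured CCW about a from uphill
cap0=np.array([.4869,-.4125,.2099])
C=cap0-.0332*a
def loc(P):
    d=np.asarray(P)-C; return np.array([np.hypot(d@up,d@h),np.arctan2(d@h,d@up),d@a])
def W(r,th,z): return C+r*(np.cos(th)*up+np.sin(th)*h)+z*a
E
python3 - <<'E'
from fit import *; from frame import *
print('C',C,'a',a,'up',up,'h',h); print('mark',loc([.5554,-.4341,.1903]))
z=np.load("pics/w1.npz");c=cam('wrist',z['T']); print('cap px',proj(c,cap0))
cs=cam('side'); ds=np.load('pics/side0d.npy'); im=cv2.imread('pics/side0.png'); cc=cam('scene')
U,V=np.meshgrid(np.arange(640.),np.arange(480.)); P=pt(cs,U,V,ds); print('side cap px',proj(cs,cap0))
hsv=cv2.cvtColor(im,cv2.COLOR_BGR2HSV)
D=(hsv[...,2]<90)&(ds>0)&(np.linalg.norm(P-C,axis=-1)<.075)
k,l,s,ce=cv2.connectedComponentsWithStats(D.astype(np.uint8))
for i in range(1,k):
    if s[i,4]>3: print(s[i],ce[i],np.median(P[l==i],0),loc(np.median(P[l==i],0)))
x,y=map(int,proj(cs,C))
cv2.imwrite("pics/crop3.png",cv2.resize(im[y-40:y+40,x-40:x+40],(600,600),interpolation=cv2.INTER_CUBIC)); print(x,y)
E
```

```text
C [ 0.50495868 -0.41854235  0.18270415] a [-0.5439361   0.18199847  0.81915204] up [ 0.77682126 -0.25992076  0.57357644] h [0.31730466 0.94832366 0.        ]
mark [ 0.0476009   0.02629619 -0.02404617]
cap px (np.float64(315.0784730191989), np.float64(213.52608121042547))
side cap px (np.float64(354.14989339554455), np.float64(182.30491197426426))
348 189
```

View pics/crop3.png

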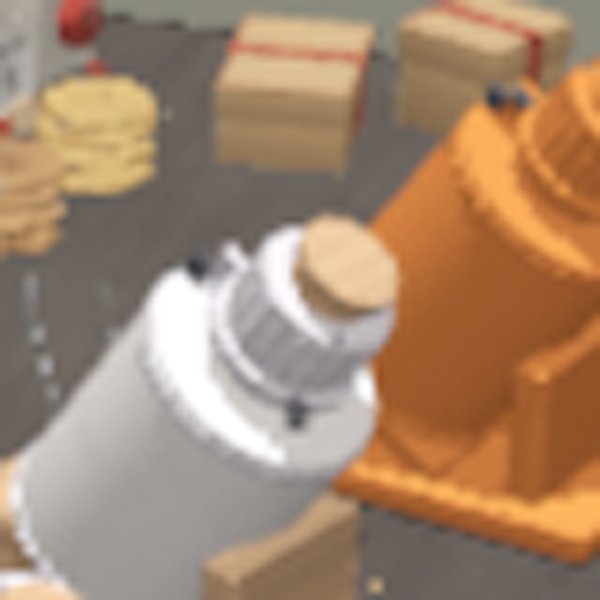

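```bash
python3 - <<'E'
from fit import *; from frame import *
cs=cam('side')
for px in [(347.3,204),(348,203),(346.5,205)]:
    o,r=ray(cs,*px)
    for z in (-.016,-.019):
        s=((C+z*a-o)@a)/(r@a); print(px,loc(o+s*r))
for th in np.arange(1.6,2.8,.2): print(th,proj(cs,W(.041,th,-.018)))
E
```

```text
(347.3, 204) [ 0.04508823  2.43578684 -0.016     ]
(347.3, 204) [ 0.04225785  2.48509404 -0.019     ]
(348, 203) [ 0.04048053  2.50888471 -0.016     ]
(348, 203) [ 0.0378159   2.56965978 -0.019     ]
(346.5, 205) [ 0.05000053  2.3698024  -0.016     ]
(346.5, 205) [ 0.04703928  2.4097784  -0.019     ]
1.6 (np.float64(337.4793970873792), np.float64(197.23577775837492))
1.8 (np.float64(339.43580512826964), np.float64(199.18658859672988))
2.0 (np.float64(341.636339001002), np.float64(200.8731793391171))
2.2 (np.float64(343.9885666086827), np.float64(202.22513028077776))
2.4 (np.float64(346.3937654377184), np.float64(203.18695267658208))
2.5999999999999996 (np.float64(348.75166949597053), np.float64(203.72055374510896))
```

Measured: the tin leans 35° with azimuth 161.5°. The stopper is 8.6 mm above home, the mark is at θ≈0.03 from uphill, and the pointer is at θ≈2.45. All of these match the sizes given.

Plan: press the stopper with closed fingertips along the axis. Then ratchet the collar with the jaws straddling it.

Call:
send_rows:
  rows:
    - [[0, 0, 0, -0.14], [0, 0, -20, -0.14], [-4, 4, -20, -0.14], [-4, 4, -20, -0.14], [-4, 4, -20, -0.14], [-4, 4, -20, -0.07], [0, 0, -20, 0], [0, 0, -5, 0], [0, 0, 0, 0], [0, 0, 0, 0]]
  grip: 1
  newtons: 20

```text
time_s: 2.3
ee_pos: [0.4627, -0.4047, 0.2361]
eef_rot: [2.671, 1.569, -0.79]
force: [0.3, -0.4, 0.0]
grip_width: 0.0171
```

```bash
python3 - <<'E'
from h import *; from frame import *
o,T=tool(); print(o['time_s'],o['ee_pos'],o['qpos'],T.round(3),o['force'],o['grip_width'])
p,d=ctrl.camera('wrist'); cv2.imwrite("pics/w2.png",p[:,:,::-1]); np.savez("pics/w2.npz",d=d,T=T)
print(((T[:3,3]-cap0)@a, (T[:3,3]-cap0)@up,(T[:3,3]-cap0)@h))
E
```

```text
2.3 [ 0.46273069 -0.40473748  0.23613561] [-7.78206246e-01  4.26048931e-01  1.27963698e+00 -1.90012200e-05
  1.43433561e+00  1.11216141e+00] [[ 0.001 -0.314 -0.949  0.463]
 [-0.001 -0.949  0.314 -0.405]
 [-1.     0.001 -0.001  0.236]
 [ 0.     0.     0.     1.   ]] [ 0.34442725 -0.35229202  0.02752653] 0.01714953831700707
(np.float64(0.036050283487285124), np.float64(-0.005744742553152582), np.float64(-0.0003076481809360554))
```

View pics/w2.png

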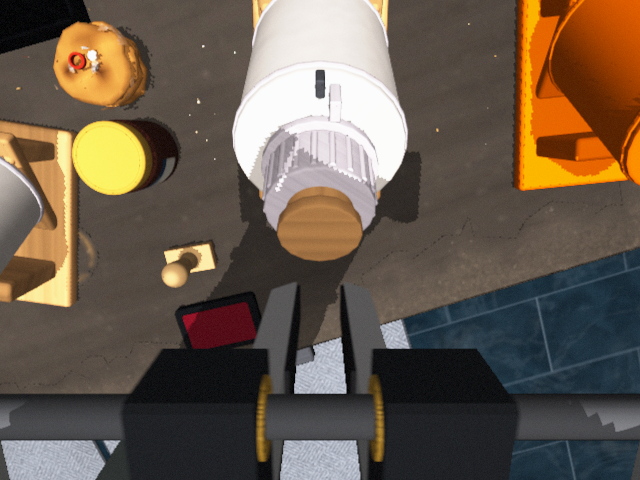

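Call:
send_rows:
  rows:
    - [[0, 0, 0, 0], [0, 0, 0, 0], [5.4, -1.8, -8.2, 0], [5.4, -1.8, -8.2, 0], [2.7, -0.9, -4.1, 0], [1.6, -0.5, -2.5, 0], [1.6, -0.5, -2.5, 0], [1.1, -0.4, -1.6, 0], [1.1, -0.4, -1.6, 0]]

```text
time_s: 3.25
ee_pos: [0.4815, -0.4105, 0.2064]
eef_rot: [-0.105, 1.57, 2.717]
force: [-4.1, 3.0, 3.6]
grip_width: 0.0009
```

```bash
cat > st.py <<'E'
from h import *; from frame import *
o,T=tool(); v=T[:3,3]-cap0; f=o['force']
print(o['time_s'],o['ee_pos'].round(4),'a,up,h rel cap',(v@a).round(4),(v@up).round(4),(v@h).round(4),'F',f.round(1),'Fa',(f@a).round(1),o['grip_width'].round(4))
E
python3 st.py
```

```text
Traceback (most recent call last):
  File "st.py", line 3, in <module>
    print(o['time_s'],o['ee_pos'].round(4),'a,up,h rel cap',(v@a).round(4),(v@up).round(4),(v@h).round(4),'F',f.round(1),'Fa',(f@a).round(1),o['grip_width'].round(4))
                                                                                                                                             ^^^^^^^^^^^^^^^^^^^^^
AttributeError: 'float' object has no attribute 'round'
```

Call:
send_rows:
  rows:
    - [[1.1, -0.4, -1.6, 0], [0.5, -0.2, -0.8, 0], [0.5, -0.2, -0.8, 0]]

```text
time_s: 3.55
ee_pos: [0.4837, -0.4112, 0.2032]
eef_rot: [-0.454, 1.57, 2.368]
force: [-4.3, 2.8, 3.9]
grip_width: 0.0001
```

```bash
sed -i "s/o\['grip_width'\].round(4)/o['grip_width']/" st.py; python3 st.py
```

```text
3.55 [ 0.4837 -0.4112  0.2032] a,up,h rel cap -0.0035 -0.0067 0.0002 F [-4.3  2.8  3.9] Fa 6.1 7.208106953633035e-05
```

Call:
send_rows:
  rows:
    - [[0.5, -0.2, -0.8, 0], [0.5, -0.2, -0.8, 0]]

```text
time_s: 3.75
ee_pos: [0.4846, -0.4116, 0.2017]
eef_rot: [-0.34, 1.57, 2.483]
force: [-6.9, 5.1, 8.4]
grip_width: 0.0005
```

```bash
python3 st.py
```

```text
3.75 [ 0.4846 -0.4116  0.2017] a,up,h rel cap -0.0053 -0.0067 0.0002 F [-6.9  5.1  8.4] Fa 11.5 0.0005324384422307895
```

Force is rising, so the stop has been met. I'll press a little more and let it settle.

Call:
send_rows:
  rows:
    - [[0.5, -0.2, -0.8, 0], [0.5, -0.2, -0.8, 0], [0, 0, 0, 0], [0, 0, 0, 0]]

```text
time_s: 4.15
ee_pos: [0.485, -0.4117, 0.2013]
eef_rot: [-0.065, 1.569, 2.758]
force: [-13.5, 8.9, 15.4]
grip_width: 0.0004
```

```bash
python3 st.py
```

```text
4.15 [ 0.485  -0.4117  0.2013] a,up,h rel cap -0.0058 -0.0066 0.0001 F [-13.5   8.9  15.4] Fa 21.6 0.00035350012160671724
```

Call:
send_rows:
  rows:
    - [[-5.4, 1.8, 8.2, 0], [-10.9, 3.6, 16.4, 0], [-8, 3, 25, 0], [0, 0, 20, 0], [15, -5, 0, 0], [15, -5, 0, 0], [15, -5, 0, 0], [0, 0, 0, 0]]
  grip: -1

```text
time_s: 4.95
ee_pos: [0.5075, -0.4189, 0.2688]
eef_rot: [-2.811, 1.571, 0.012]
force: [-0.3, -0.1, -0.6]
grip_width: 0.0611
```

```bash
python3 st.py; python3 - <<'E'
from fit import *; from frame import *
o,T=tool(); p,d=ctrl.camera('wrist'); cv2.imwrite("pics/w3.png",p[:,:,::-1]); np.savez("pics/w3.npz",d=d,T=T)
c,hsv,P,B,cap=fit('wrist','pics/w3.png',d,T,(200,460,0,330))
oo,n,b=plane(P[cap]); print(cap.sum(),b.sum(),oo,n,loc(oo))
E
```

```text
4.95 [ 0.5075 -0.4189  0.2688] a,up,h rel cap 0.0359 0.0515 0.0005 F [-0.3 -0.1 -0.6] Fa -0.3 0.06107076042435867
2668 2257 [ 0.49248869 -0.41457474  0.20321391] [-0.53443692  0.1752094   0.82684874] [ 0.00106358 -0.18362754  0.02430559]
```

View pics/w3.png

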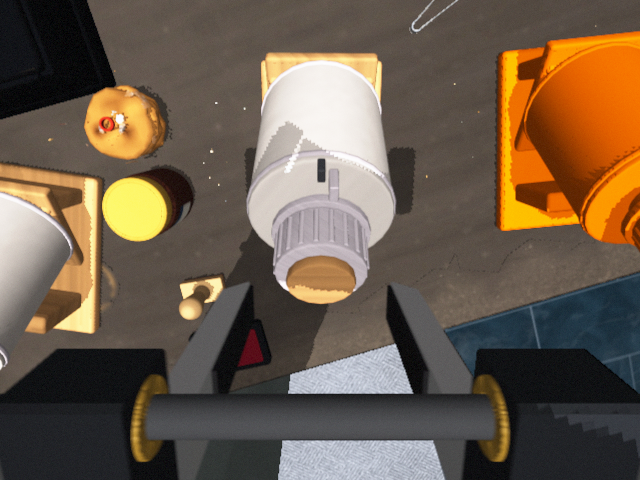

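Measured cap height is 24.3 mm (home is 24.6), so the stopper is home. Next I'll straddle the collar with the jaws pre-turned +0.3 rad.

Call:
send_rows:
  rows:
    - [[-2.5, 0.4, 0, 0.1], [0, 0, 0, 0.1], [0, 0, 0, 0.1], [0, 0, 0, 0], [0, 0, -20, 0], [0, 0, -20, 0], [0, 0, -20, 0], [0, 0, -20, 0], [0, 0, -10, 0], [0, 0, 0, 0]]
  grip: -1

```text
time_s: 6.0
ee_pos: [0.5035, -0.418, 0.1783]
eef_rot: [-0.73, 1.569, 2.39]
force: [0.6, 0.3, -0.2]
grip_width: 0.0944
```

```bash
python3 st.py; python3 - <<'E'
from fit import *; from frame import *
o,T=tool(); p,d=ctrl.camera('wrist'); cv2.imwrite("pics/w4.png",p[:,:,::-1])
E
```

```text
6.0 [ 0.5035 -0.418   0.1783] a,up,h rel cap -0.0359 -0.0038 -0.0 F [ 0.6  0.3 -0.2] Fa -0.5 0.09439314691550317
```

View pics/w4.png

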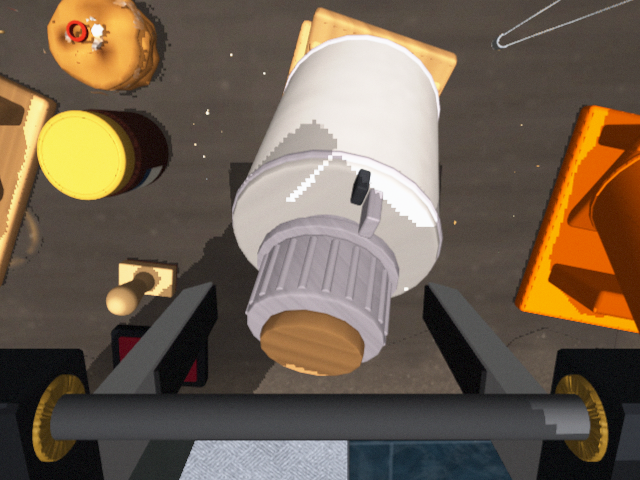

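The collar sits between the open jaws. Now I'll close them.

Call:
send_rows:
  rows:
    - [[0, 0, 0, 0], [0, 0, 0, 0], [0, 0, 0, 0], [0, 0, 0, 0], [0, 0, 0, 0], [0, 0, 0, 0]]
  grip: 1
  newtons: 40

```text
time_s: 6.65
ee_pos: [0.5042, -0.4175, 0.1796]
eef_rot: [-1.417, 1.569, 1.705]
force: [-1.4, 5.5, 3.0]
grip_width: 0.061
```

```bash
python3 st.py; python3 -c "
from station import ctrl; print(ctrl.get_obs()['moment'])"
```

```text
6.65 [ 0.5042 -0.4175  0.1796] a,up,h rel cap -0.0351 -0.0027 0.0008 F [-1.4  5.5  3. ] Fa 4.2 0.06096330495310844
[ 1.33800769  0.2310847  -0.35453052]
```

Call:
send_rows:
  rows:
    - [[0, 0, 0, -0.08], [0, 0, 0, -0.08], [0, 0, 0, -0.08], [0, 0, 0, 0]]

```text
time_s: 7.05
ee_pos: [0.505, -0.4184, 0.1797]
eef_rot: [3.066, 1.568, -0.337]
force: [5.7, -2.1, -1.6]
grip_width: 0.0594
```

```bash
python3 st.py; python3 -c "
from station import ctrl; print(ctrl.get_obs()['moment'])"
```

```text
7.05 [ 0.505  -0.4184  0.1797] a,up,h rel cap -0.0357 -0.0017 0.0001 F [ 5.7 -2.1 -1.6] Fa -4.7 0.05940035830345877
[-0.19438819 -1.33002066 -0.5181084 ]
```

Forces are small, so I'll continue the stroke and check the collar in a picture afterwards.

Call:
send_rows:
  rows:
    - [[0, 0, 0, -0.08], [0, 0, 0, -0.08], [0, 0, 0, -0.08], [0, 0, 0, -0.08], [0, 0, 0, 0]]

```text
time_s: 7.55
ee_pos: [0.5049, -0.4196, 0.18]
eef_rot: [2.975, 1.566, -0.749]
force: [6.6, -9.9, -1.1]
grip_width: 0.06
```

```bash
python3 st.py; python3 - <<'E'
from fit import *; from frame import *
print(ctrl.get_obs()['moment'])
p,d=ctrl.camera('side'); cv2.imwrite("pics/s5.png",p[:,:,::-1])
cv2.imwrite("pics/s5c.png",cv2.resize(p[149:229,308:388,::-1],(600,600),interpolation=cv2.INTER_CUBIC))
E
```

```text
7.55 [ 0.5049 -0.4196  0.18  ] a,up,h rel cap -0.0356 -0.0013 -0.001 F [ 6.6 -9.9 -1.1] Fa -6.3 0.060030969261977644
[-0.99542688 -1.87828414  0.30185506]
```

View pics/s5c.png

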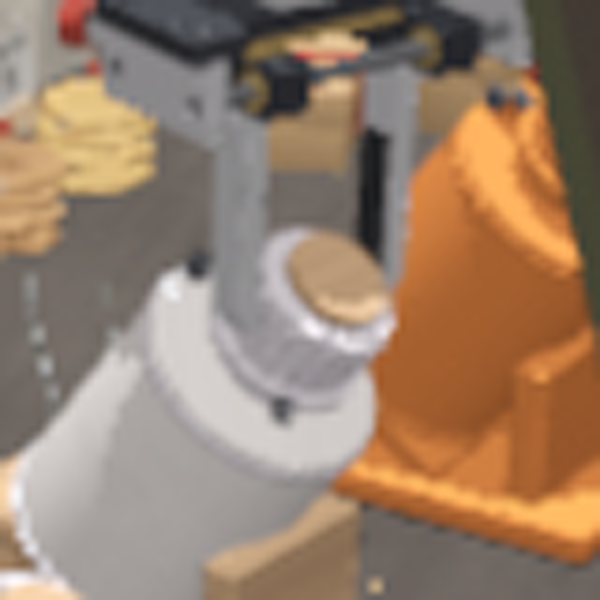

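```bash
cat > ptr.py <<'E'
from fit import *; from frame import *
def ptr(im,verbose=1):
    cs=cam('side'); g=cv2.cvtColor(im,cv2.COLOR_BGR2GRAY).astype(float)
    # search around arc, dark centroid
    best=[]
    for th in np.arange(1.0,3.0,.02):
        u,v=proj(cs,W(.041,th,-.018)); 
        best.append((cv2.getRectSubPix(g.astype(np.float32),(3,3),(float(u),float(v))).mean(),th,u,v))
    b=min(best); u0,v0=int(round(b[2])),int(round(b[3]))
    s=g[v0-3:v0+4,u0-3:u0+4]; w=np.clip(np.percentile(s,60)-s-15,0,None); yy,xx=np.mgrid[v0-3:v0+4,u0-3:u0+4]
    u,v=(w*xx).sum()/w.sum(),(w*yy).sum()/w.sum()
    o,r=ray(cs,u,v); q=o+((C-.0175*a-o)@a)/(r@a)*r
    print('min',b,'centroid',u,v,'loc',loc(q))
if __name__=="__main__":
    import sys; ptr(cv2.imread(sys.argv[1]))
E
python3 ptr.py pics/side0.png; python3 ptr.py pics/s5.png
```

```text
min (np.float32(111.73413), np.float64(2.4600000000000013), np.float64(347.11062266053796), np.float64(203.39324394230343)) centroid 347.1795501022495 203.25971370143148 loc [ 0.04087737  2.4590984  -0.0175    ]
min (np.float32(117.39307), np.float64(2.280000000000001), np.float64(344.9499214413691), np.float64(202.65921812648529)) centroid 345.01477832512313 202.623973727422 loc [ 0.04128258  2.27868277 -0.0175    ]
```

The pointer moved from θ 2.46 to 2.28, with some slip. I'll ratchet again with a firmer grip and a longer stroke.

Call:
send_rows:
  rows:
    - [[0, 0, 0, 0], [0, 0, 0, 0], [0, 0, 0, 0.13], [0, 0, 0, 0.13], [0, 0, 0, 0.13], [0, 0, 0, 0.13], [0, 0, 0, 0.13], [0, 0, 0, 0]]
  grip: -0.7

```text
time_s: 8.4
ee_pos: [0.504, -0.4182, 0.1792]
eef_rot: [-0.873, 1.57, 2.341]
force: [0.2, -0.8, -0.6]
grip_width: 0.0799
```

Call:
send_rows:
  rows:
    - [[0, 0, 0, 0], [0, 0, 0, 0], [0, 0, 0, 0], [0, 0, 0, 0], [0, 0, 0, -0.08], [0, 0, 0, -0.08], [0, 0, 0, -0.08], [0, 0, 0, -0.08], [0, 0, 0, -0.08], [0, 0, 0, 0]]
  grip: 1
  newtons: 60

```text
time_s: 9.4
ee_pos: [0.5056, -0.4187, 0.1793]
eef_rot: [3.095, 1.567, -0.379]
force: [12.0, -7.5, -6.8]
grip_width: 0.0587
```

```bash
cat > chk.py <<'E'
import sys; from ptr import *
o,T=tool(); y=-T[:3,1]; psi=np.arctan2(np.cross(h,y)[2],h@y)
v=T[:3,3]-C; print(round(o['time_s'],2),'tcp-C a,up,h',(v@a).round(4),(v@up).round(4),(v@h).round(4),'z',v[2].round(4),'F',o['force'].round(1),'M',o['moment'].round(2),'w',round(o['grip_width'],4),'psi',psi.round(3))
p,d=ctrl.camera('side'); im=p[:,:,::-1].copy(); f=f"pics/s_{sys.argv[1]}.png"; cv2.imwrite(f,im); ptr(im)
E
python3 chk.py 6
```

```text
9.4 tcp-C a,up,h -0.0032 -0.0015 0.0 z -0.0034 F [12.  -7.5 -6.8] M [-0.56 -2.81  0.17] w 0.0587 psi -0.01
min (np.float32(107.76569), np.float64(2.180000000000001), np.float64(343.7493033336607), np.float64(202.1067051618797)) centroid 343.64315352697093 202.00414937759336 loc [ 0.0413648   2.16548066 -0.0175    ]
```

Call:
send_rows:
  rows:
    - [[0, 0, 0, -0.08], [0, 0, 0, -0.08], [0, 0, 0, -0.08], [0, 0, 0, -0.08], [0, 0, 0, -0.08], [0, 0, 0, 0]]

```text
time_s: 10.05
ee_pos: [0.5033, -0.419, 0.1805]
eef_rot: [1.865, 1.57, -2.01]
force: [-10.1, -2.4, 8.1]
grip_width: 0.0607
```

```bash
python3 chk.py 7
```

```text
10.05 tcp-C a,up,h -0.001 -0.0024 -0.0009 z -0.0022 F [-10.1  -2.4   8.1] M [0.77 1.01 0.39] w 0.0607 psi -0.411
min (np.float32(105.77513), np.float64(2.020000000000001), np.float64(341.86633056378355), np.float64(201.02447542689987)) centroid 342.2171174509077 201.00963319748055 loc [ 0.04067304  2.0407214  -0.0175    ]
```

Each stroke works, at about 0.24 rad. I'll continue with longer strokes.

Call:
send_rows:
  rows:
    - [[0, 0, 0, 0], [0, 0, 0, 0], [0, 0, 0, 0.13], [0, 0, 0, 0.13], [0, 0, 0, 0.13], [0, 0, 0, 0.13], [0, 0, 0, 0.13], [0, 0, 0, 0.13], [0, 0, 0, 0.13]]
  grip: -0.7

```text
time_s: 11.0
ee_pos: [0.5042, -0.4181, 0.179]
eef_rot: [-1.291, 1.57, 2.036]
force: [-0.1, 1.1, 0.4]
grip_width: 0.0799
```

Call:
send_rows:
  rows:
    - [[0, 0, 0, 0], [0, 0, 0, 0], [0, 0, 0, 0], [0, 0, 0, 0], [0, 0, 0, -0.13], [0, 0, 0, -0.13], [0, 0, 0, -0.13], [0, 0, 0, -0.13], [0, 0, 0, -0.13], [0, 0, 0, -0.13], [0, 0, 0, -0.13], [0, 0, 0, -0.13]]
  grip: 1

```text
time_s: 12.2
ee_pos: [0.503, -0.4187, 0.1808]
eef_rot: [1.041, 1.569, -2.968]
force: [-21.7, 6.5, 19.3]
grip_width: 0.0608
```

```bash
python3 chk.py 8
```

```text
12.2 tcp-C a,up,h -0.0005 -0.0025 -0.0007 z -0.0019 F [-21.7   6.5  19.3] M [2.99 2.53 1.97] w 0.0608 psi -0.544
min (np.float32(106.36911), np.float64(1.6800000000000006), np.float64(338.22714829202846), np.float64(198.04277509369194)) centroid 338.64213564213566 197.86868686868686 loc [ 0.03969446  1.69044313 -0.0175    ]
```

Call:
send_rows:
  rows:
    - [[0, 0, 0, 0], [0, 0, 0, 0], [0, 0, 0, 0.14], [0, 0, 0, 0.14], [0, 0, 0, 0.14], [0, 0, 0, 0.14], [0, 0, 0, 0.14], [0, 0, 0, 0.14], [0, 0, 0, 0.14], [0, 0, 0, 0.14]]
  grip: -0.7

```text
time_s: 13.25
ee_pos: [0.5042, -0.4182, 0.179]
eef_rot: [-1.697, 1.57, 1.71]
force: [-0.5, 0.7, -1.1]
grip_width: 0.0798
```

Call:
send_rows:
  rows:
    - [[0, 0, 0, 0], [0, 0, 0, 0], [0, 0, 0, 0], [0, 0, 0, 0], [0, 0, 0, -0.13], [0, 0, 0, -0.13], [0, 0, 0, -0.13], [0, 0, 0, -0.13], [0, 0, 0, -0.13], [0, 0, 0, -0.13], [0, 0, 0, -0.13], [0, 0, 0, -0.13]]
  grip: 1

```text
time_s: 14.45
ee_pos: [0.504, -0.4194, 0.1802]
eef_rot: [2.828, 1.569, -1.101]
force: [-12.3, -1.7, 14.1]
grip_width: 0.0609
```

```bash
python3 chk.py 9
```

```text
14.45 tcp-C a,up,h -0.0017 -0.0019 -0.0011 z -0.0025 F [-12.3  -1.7  14.1] M [1.46 1.06 2.07] w 0.0609 psi -0.465
min (np.float32(113.6605), np.float64(1.3000000000000003), np.float64(335.17729539079096), np.float64(193.99577720266993)) centroid 336.0531313131313 194.0763636363636 loc [ 0.03846966  1.32529186 -0.0175    ]
```

Call:
send_rows:
  rows:
    - [[0, 0, 0, 0], [0, 0, 0, 0], [0, 0, 0, 0.14], [0, 0, 0, 0.14], [0, 0, 0, 0.14], [0, 0, 0, 0.14], [0, 0, 0, 0.14], [0, 0, 0, 0.14], [0, 0, 0, 0.14], [0, 0, 0, 0.06]]
  grip: -0.7

```text
time_s: 15.5
ee_pos: [0.5042, -0.4181, 0.179]
eef_rot: [-1.535, 1.57, 1.871]
force: [-0.1, -0.5, 0.5]
grip_width: 0.0796
```

Call:
send_rows:
  rows:
    - [[0, 0, 0, 0], [0, 0, 0, 0], [0, 0, 0, 0], [0, 0, 0, 0], [0, 0, 0, -0.13], [0, 0, 0, -0.13], [0, 0, 0, -0.13], [0, 0, 0, -0.13], [0, 0, 0, -0.13], [0, 0, 0, -0.13], [0, 0, 0, -0.13], [0, 0, 0, -0.13]]
  grip: 1

```text
time_s: 16.7
ee_pos: [0.5037, -0.4191, 0.1806]
eef_rot: [2.4, 1.57, -1.527]
force: [-21.5, 3.1, 20.5]
grip_width: 0.0608
```

Call:
send_rows:
  rows:
    - [[0, 0, 0, 0], [0, 0, 0, 0], [0, 0, 0, 0.14], [0, 0, 0, 0.14], [0, 0, 0, 0.14], [0, 0, 0, 0.14], [0, 0, 0, 0.14], [0, 0, 0, 0.14], [0, 0, 0, 0.14], [0, 0, 0, 0.06]]
  grip: -0.7

```text
time_s: 17.7
ee_pos: [0.5041, -0.4181, 0.179]
eef_rot: [-1.395, 1.57, 2.013]
force: [0.6, -0.3, -0.6]
grip_width: 0.08
```

```bash
cat > wp.py <<'E'
import sys; from fit import *; from frame import *
o,T=tool(); c=cam('wrist',T); p,d=ctrl.camera('wrist'); im=p[:,:,::-1].copy(); cv2.imwrite(f"pics/{sys.argv[1]}.png",im)
U,V=np.meshgrid(np.arange(640.),np.arange(480.)); P=pt(c,U,V,d)
D=(im.max(2)<75)&(d>0)&(np.linalg.norm(P-C,axis=-1)<.06)
k,l,s,ce=cv2.connectedComponentsWithStats(D.astype(np.uint8))
for i in range(1,k):
    if s[i,4]>8: print(s[i],loc(np.median(P[l==i],0)).round(4))
print(round(o['time_s'],2),o['force'].round(1),o['qpos'].round(2))
E
python3 wp.py w10
```

```text
[381 190  24  32 407] [ 0.0477  0.0237 -0.0253]
[295 199  26  27 418] [ 0.0377  0.803  -0.0176]
[ 201  284   32   89 1374] [0.0345 1.6573 0.0329]
[ 407  285   34   90 1435] [ 0.0468 -0.7491  0.0079]
[281 287  11  12  80] [0.0257 0.8437 0.0165]
17.7 [ 0.6 -0.3 -0.6] [-0.75  0.56  1.22  0.    1.37  0.56]
```

View pics/w10.png

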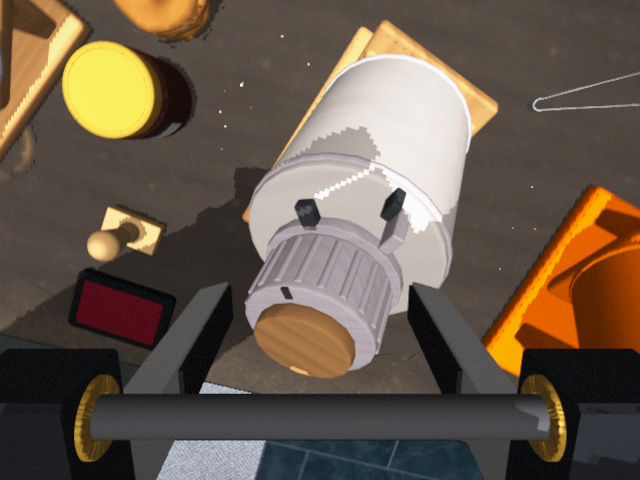

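The pointer tab, at wrist (307,212), is now visible at θ≈0.82, with the mark at (393,205), θ≈0.024. That leaves about 0.8 rad to go.

Call:
send_rows:
  rows:
    - [[0, 0, 0, 0], [0, 0, 0, 0], [0, 0, 0, 0], [0, 0, 0, 0], [0, 0, 0, -0.13], [0, 0, 0, -0.13], [0, 0, 0, -0.13], [0, 0, 0, -0.13], [0, 0, 0, -0.13], [0, 0, 0, -0.13], [0, 0, 0, -0.13], [0, 0, 0, -0.1]]
  grip: 1

```text
time_s: 18.95
ee_pos: [0.5044, -0.4197, 0.1804]
eef_rot: [2.972, 1.567, -0.924]
force: [-5.5, -6.9, 9.3]
grip_width: 0.0608
```

Call:
send_rows:
  rows:
    - [[0, 0, 0, 0], [0, 0, 0, 0], [0, 0, 0, 0.14], [0, 0, 0, 0.14], [0, 0, 0, 0.14], [0, 0, 0, 0.14], [0, 0, 0, 0.14], [0, 0, 0, 0.14], [0, 0, 0, 0.14], [0, 0, 0, 0.06]]
  grip: -0.7

```text
time_s: 19.95
ee_pos: [0.5041, -0.418, 0.1791]
eef_rot: [-1.39, 1.57, 2.049]
force: [0.7, -0.3, 0.0]
grip_width: 0.0805
```

```bash
python3 wp.py w11
```

```text
[384 192  24  32 420] [ 0.0477  0.0257 -0.0256]
[331 202  22  33 541] [ 0.038   0.453  -0.0171]
[ 201  285   32   88 1358] [0.034  1.6867 0.0334]
[ 407  284   34   92 1431] [ 0.0467 -0.7277  0.0075]
[307 291   8  12  73] [0.0257 0.4615 0.0166]
19.95 [ 0.7 -0.3  0. ] [-0.75  0.56  1.22  0.    1.37  0.53]
```

Call:
send_rows:
  rows:
    - [[0, 0, 0, 0], [0, 0, 0, 0], [0, 0, 0, 0], [0, 0, 0, 0], [0, 0, 0, -0.13], [0, 0, 0, -0.13], [0, 0, 0, -0.13], [0, 0, 0, -0.13], [0, 0, 0, -0.13], [0, 0, 0, -0.13], [0, 0, 0, -0.13], [0, 0, 0, -0.1]]
  grip: 1

```text
time_s: 21.2
ee_pos: [0.5046, -0.4198, 0.1802]
eef_rot: [2.984, 1.567, -0.882]
force: [-8.2, -5.4, 9.9]
grip_width: 0.0604
```

Call:
send_rows:
  rows:
    - [[0, 0, 0, 0], [0, 0, 0, 0], [0, 0, 0, 0.14], [0, 0, 0, 0.14], [0, 0, 0, 0.14], [0, 0, 0, 0.14], [0, 0, 0, 0.14], [0, 0, 0, 0.14], [0, 0, 0, 0.06]]
  grip: -0.7

```text
time_s: 22.1
ee_pos: [0.5041, -0.418, 0.1791]
eef_rot: [-1.289, 1.57, 2.039]
force: [0.1, -0.2, -0.5]
grip_width: 0.0797
```

```bash
python3 wp.py w12
```

```text
[373 184  23  33 403] [ 0.0477  0.0221 -0.0254]
[350 211  27  30 510] [ 0.0383  0.0852 -0.0172]
[ 201  285   32   88 1355] [0.036  1.5912 0.0314]
[ 407  285   33   89 1429] [ 0.0465 -0.8141  0.0095]
[326 301  11  11  73] [0.0255 0.0763 0.0166]
22.1 [ 0.1 -0.2 -0.5] [-0.75  0.56  1.22  0.    1.37  0.64]
```

View pics/w12.png

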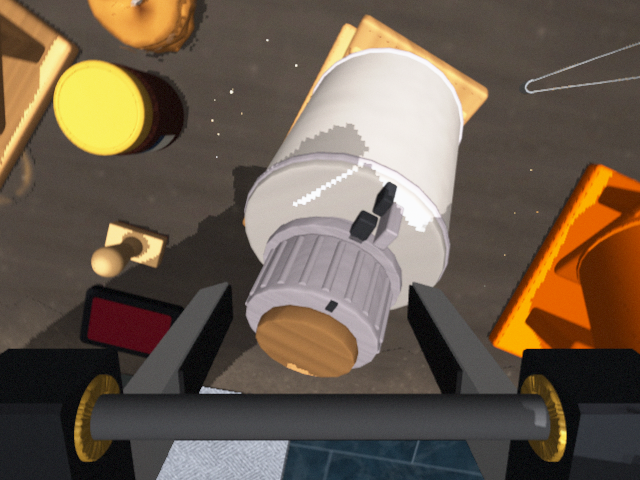

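The pointer is 0.06 rad short, so one short stroke to the stop.

Call:
send_rows:
  rows:
    - [[0, 0, 0, 0], [0, 0, 0, 0], [0, 0, 0, 0], [0, 0, 0, 0], [0, 0, 0, -0.1], [0, 0, 0, -0.1], [0, 0, 0, -0.1], [0, 0, 0, -0.1], [0, 0, 0, -0.1], [0, 0, 0, -0.05], [0, 0, 0, 0]]
  grip: 1

```text
time_s: 23.25
ee_pos: [0.507, -0.4195, 0.1801]
eef_rot: [2.963, 1.562, -0.55]
force: [22.9, -13.2, -6.8]
grip_width: 0.0583
```

Call:
send_rows:
  rows:
    - [[0, 0, 0, 0], [0, 0, 0, 0], [0, 0, 0, 0], [0, 0, 0, 0]]
  grip: -1

```text
time_s: 23.65
ee_pos: [0.5039, -0.4183, 0.1793]
eef_rot: [-0.272, 1.57, 2.5]
force: [-0.6, -0.1, -0.2]
grip_width: 0.0871
```

```bash
python3 wp.py w13
```

```text
[308 168  12  31 298] [ 0.0481 -0.0014 -0.0245]
[308 202  19  27 485] [ 0.0386 -0.0246 -0.0172]
[ 194  285   31   83 1284] [0.046  1.226  0.0173]
[ 415  285   32   83 1307] [ 0.0454 -1.2925  0.0195]
[317 299   7  10  65] [ 0.0255 -0.0312  0.0165]
23.65 [-0.6 -0.1 -0.2] [-0.75  0.56  1.22 -0.    1.37  1.19]
```

The pointer is at the stop: -0.025 against the mark's -0.001, so about 0.02 past, as specified. Now I'll withdraw straight up.

Call:
send_rows:
  rows:
    - [[0, 0, 0, 0], [0, 0, 10, 0], [0, 0, 25, 0], [0, 0, 30, 0], [0, 0, 30, 0], [0, 0, 30, 0], [0, 0, 30, 0], [0, 0, 0, 0], [0, 0, 0, 0], [0, 0, 0, 0]]

```text
time_s: 24.7
ee_pos: [0.5038, -0.4182, 0.3332]
eef_rot: [-0.376, 1.569, 2.397]
force: [0.4, -0.6, -0.5]
grip_width: 0.0938
```

```bash
python3 wp.py w14; python3 - <<'E'
from fit import *; from frame import *
o,T=tool(); p,d=ctrl.camera('wrist'); cv2.imwrite("pics/w15.png",p[:,:,::-1])
c,hsv,P,B,cap=fit('wrist','pics/w15.png',d,T,(200,460,0,330))
oo,n,b=plane(P[cap]); print('cap',loc(oo)); W=B&(hsv[...,1]<40)&(P[...,2]>.1)
q=(P-C)@a; W&=abs(q+.034)<.006; o2,n2,b2=plane(P[W]); print('cap above tin end',(oo-o2)@a)
p,d=ctrl.camera('scene'); cv2.imwrite("pics/sc15.png",p[:,:,::-1])
p,d=ctrl.camera('side'); cv2.imwrite("pics/si15.png",p[:,:,::-1])
A=cv2.imread('pics/w15.png'); Bm=cv2.imread('pics/si15.png')
cv2.imwrite('pics/m15.png',np.hstack([cv2.resize(A[100:340,200:440],(400,400)),cv2.resize(Bm[160:320,240:400],(400,400))]))
E
```

```text
[314 149   6  17  89] [ 0.0485 -0.0042 -0.0256]
[314 168  10  16 129] [ 0.038  -0.0316 -0.0168]
[319 217   3   5  15] [ 0.0251 -0.0331  0.0166]
24.7 [ 0.4 -0.6 -0.5] [-0.75  0.5   0.95 -0.    1.69  1.19]
cap [ 0.00062496 -0.34736362  0.02440347]
cap above tin end 0.0585584078348211
```

View pics/m15.png

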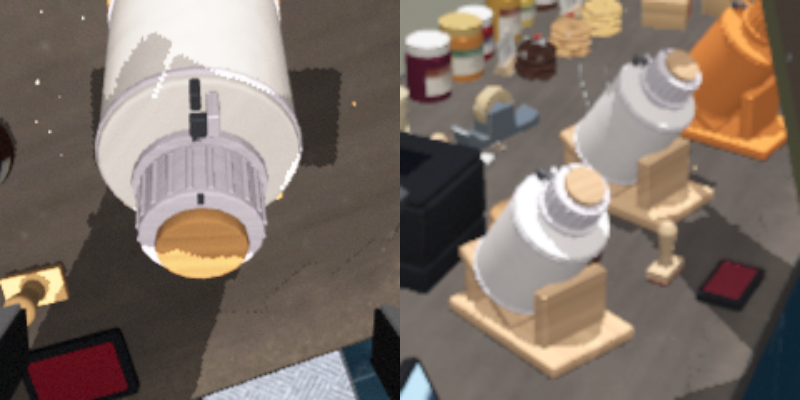

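View pics/sc15.png

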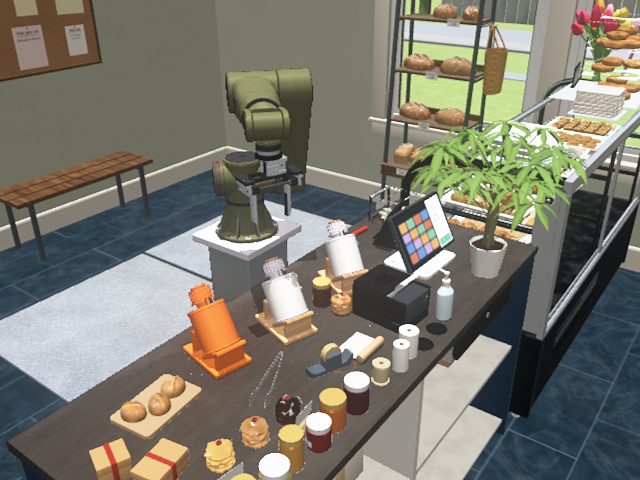

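The pictures show the stopper home (58.6 mm above the tin end, as expected), the pointer in line with the mark and against the block, the surroundings unmoved and the arm clear. Handing in.

```bash
python3 -c "
from station import ctrl; print(ctrl.hand_in())"
```

```text
the job is handed in; nothing more can be done
None
```

The open tin is shut and locked, and I handed the job in at about 25 s of the 58 s allowed. `hand_in` gives no verdict, so this rests on my own checks.

**What I did:** I pressed the stopper home with closed fingertips along the tin's axis until the force rose at the stop (about 22 N). I then turned the collar clockwise to its stop in eight grip-turn-release strokes, let go and withdrew upwards.

**Last checks:**
- **Stopper:** the cap is 24.4 mm above the grip's middle and 58.6 mm above the tin end; 24.6 and 58.6 mm were expected when home.
- **Collar:** the pointer is 0.02–0.03 rad past the mark, against the stop, within the 0.10 rad allowed. The reading just after the last stroke agrees with the one after withdrawing.
- **Other tin and things around:** they look unchanged in the side and scene pictures. I checked these by eye and did not measure the shut tin's angle.
- **Arm:** clear of everything, with the force back near zero.

**Did not go as planned:** the grip slipped, so the collar turned only about a third as far as the jaws did. More strokes made up for it.

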